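# Stack the enclosure sections and drive the lid's pin home

## Robot

A 6-joint arm with a two-finger parallel gripper is mounted at the origin on the work surface. World frame = base frame: x ahead of the robot, y to its left, z up, the work surface at z = 0. Lengths are in mm, angles in rad, forces in N, time in s.
With the tool pointing down it reaches from about 350 to 875 mm from the base axis. Payload 4.2 kg.
Tool frame: the origin (TCP) lies at the very end of the fingers, on their centre line; the grasp point (between the pads) lies 19 mm behind it (pinch_z is the distance from the TCP to the grasp point, in mm); z points along the fingers, y is the line along which they close (so a half turn about z gives the same grasp; the last joint's range is limited). The gripper opens to 85 mm and grips with 20 to 120 N. Pads are 22 mm wide; open, the fingers measure 114 mm over their backs; the gripper's body (76 mm by 85 mm) begins 54 mm behind the grasp point. The pads swing forward as they close: fully open they stand 13 mm farther back than shut.
Start: joints at [-1.073, 0.385, 0.008, 0, -1.194, -0.259], TCP at [147.853, -607.239, 231.312] pointing down, gripper open.
Joint ranges: [-3.14, 3.14], [-1.21, 2.06], [-1.07, 1.41], [-3.16, 2.05], [-2.99, -0.16], [-3.1, 3.1]. Speed limits (rad/s): [2.79, 2.79, 3.14, 3.14, 3.14, 3.14].

## Interface

Orientations are given as a unit quaternion [x, y, z, w].
In Python, from bench import * gives the robot as it stands.
- The arm moves only by the tool arm_command, never from a script. Its argument "steps" is one flat list of numbers, 4 for each row, row after row: the shift along the tool's x, y, z in m, then the turn about the tool's z in rad. In form: [tx, ty, tz, roll, tx, ty, tz, roll, ...]. A call has 1 to 20 rows; each row shifts and turns the commanded pose from where the row before left it, along the tool's axes as they then stand; what a row does not reach is not made up. A row lasts 1/8 s, in which the tool goes at most 62.5 mm and 10.7 degrees, less where a joint would pass 70% of its speed; a pose out of reach is approached as far as the arm can. A call with a gripper value outside its range is refused whole. "grip" is the finger opening in m, from 0 to 0.0854, set as the call begins (left out, the last holds). The fingers move at their own pace and stop on an object; the grip force is fixed at half the most. Time passes only in rows, so rows that do not move let the fingers close. It gives the time, the measured TCP pose, the force, the opening and the grip force at its end, in the units of the state.
- read_state(): the state, without advancing time (a new reading comes with each control period).
- get_image(name): name is "side" or "top" or "wrist"; returns the picture (420x560x3 uint8, red, green, blue); there is no depth.
- get_calibration(name): a dict with "camera_matrix" (3x3 intrinsics, pixels), "cam_to_world" (4x4, takes a point from camera to world coordinates). Camera axes: x right, y down, z forward; pixel columns grow to the right and rows downward; lengths in mm; the calibration is good to about 2 mm. A picture is of the moment at which its call begins: read the wrist's pose just before it. get_calibration takes no time and is no camera call; for the wrist camera it gives the pose at the moment of the call.
- job_done(): hands the job in; it is judged then, once.
The state is a dict: "clock": time; "joints": joint angles; "joint_vel": joint speeds; "joint_efforts": joint torques, N m; "position": TCP position; "ee_rot": TCP orientation; "contact_force": force on the tool from outside, world axes, zero at the start; "wrist_torque": the same for the moment, N m; "gripper_width": finger opening in mm; "grasp_force": force on a finger pad.
Only numpy, scipy, OpenCV 4.12 (cv2) and the standard library are available. Lean on these libraries where they do the work, as an engineer would, in place of code of your own. Each camera call takes 0.05 s, during which the arm holds its last target. There are 200 camera calls.

## Task

Close up the grey stacking enclosure on the plywood board: set the loose middle section squarely on the base section, then the lid squarely on top with its pin upwards, edges flush all round (either way round will do), each set down gently and not dropped. Then take the mallet and drive the lid's pin fully home with the mallet's head, never pushing it with the gripper. Finally put the mallet back down on the bench, with the pile still square, and leave everything else where it is.

Things in the scene. Friction and masses are not known exactly. Their poses are not given: they have to be found in the camera images.
- board: plywood board 190 (x) x 130 (y) x 15 mm, fixed to the bench, with the base section of a grey plastic stacking enclosure screwed to its middle: an open tray 110 (x) x 60 (y) x 22 mm, edges parallel to the board's, its rim 37 mm above the bench. A low screw tab (18 mm above the bench) stands out at each short end. Origin: centre of the board's underside; z up
- base_top (a point): centre of the base section's open top, level with its rim (37 mm above the bench); axes as the board's
- middle: middle section of the enclosure: loose grey open tray with a green circuit board inside, 110 (x) x 60 (y) x 22 mm high, walls 6 mm, flat underside, about 0.18 kg. Origin: centre of its underside; z up. It rests flat on a rim, nothing interlocks
- lid: lid of the enclosure: loose grey closed slab 110 (x) x 60 (y) x 20 mm high with two round grilles and a steel pin standing up in the middle of its top, about 0.2 kg. Origin: centre of its underside; z up. It rests flat, nothing interlocks
- pin (a joint): how far the lid's steel pin is pressed down, in m: 0 fully up (its top 14 mm above the lid's top, 34 mm above its underside), 0.010 fully home (top 4 mm above the lid's top). Stiff, about 6 to 7 N; it stays where it is pushed
- pin_top (a point): centre of the top of the pin's flat round head (20 mm diameter); moves with the pin
- mallet: mallet of 0.36 kg standing on one face, its handle level: upright cylindrical head 52 mm diameter, 76 mm high (flat black faces at top and bottom, steel middle), centred 45 mm along x; wooden handle of 26 mm (y) x 22 mm (z) section running from the head to 85 mm along -x, its centreline 38 mm above the lower face. Origin: on the plane of the lower face; z up
- mallet_head (a point): centre of the mallet's head, 38 mm above its lower face
- mallet_grip (a point): point on the centreline of the mallet's handle, 60 mm from the head's axis
- meter: yellow multimeter with a black face, 130 x 70 x 33 mm, lying flat; a bystander that may lie in any of the same four places as the middle section, lid and mallet
- screwdriver: screwdriver lying at the left; a bystander
- cutters: side cutters with orange grips, 125 mm long, lying at the right; a bystander
- spool: solder spool, 60 mm diameter, 50 mm high, beyond the board; a bystander
Mind the look-alikes: they are no part of the job. Leave any purple look-alike of the mallet alone.

How it is judged:
By the outcome, as a careful person would: the job done as asked, in the order asked, and still so for the second after the job is handed in, with the robot touching nothing.
It also fails if it takes over 67 s, if anything falls off the work surface, if the arm or the gripper's body presses on something with over 40 N, if the wrist force passes 120 N, or if a joint passes its speed limit or range.

## Working session

There is one attempt and no reset: what is moved stays moved. The work goes in short steps, Python scripts to look and compute and a tool call to move; the robot and the scene stay as the last step left them, time stands still between calls to the robot, and variables do not carry over. Pictures are saved under pics/ and viewed, at most 10 in all, crops included, and the job is handed in when it is done.

Besides the shell and the picture viewer there is one more tool, called after "Call:" as a command line: name --argument value ..., lists and objects as JSON in quotes. arm_command: Moves the arm, as the interface text tells. Its arguments: {"type":"object","properties":{"steps":{"type":"array","items":{"type":"number"}},"grip":{"type":"number"}},"required":["steps"]}

```bash
mkdir -p pics; ls; python3 - <<'E'
from bench import *
import cv2,numpy as np
s=read_state();print(s)
for n in("top","side"):
    im=get_image(n);cv2.imwrite(f"pics/{n}0.png",im[:,:,::-1]);c=get_calibration(n);print(n,np.round(c["camera_matrix"],1).tolist(),np.round(c["cam_to_world"],3).tolist())
E
```

```text
pics
{'clock': 0.0, 'joints': array([-1.07340726e+00,  3.85595318e-01,  6.62787586e-03, -5.02808823e-04,
       -1.19399356e+00, -2.58619129e-01]), 'joint_vel': array([-8.32989596e-04, -9.25100832e-04, -5.68571809e-04,  1.23142855e-03,
       -3.67657462e-04, -2.75062453e-05]), 'joint_efforts': array([ 3.31687324e-04, -3.92285979e+01,  1.88401061e+01,  4.18622196e+00,
       -4.69707666e-03,  8.44286433e-06]), 'position': array([ 147.71236099, -606.6972701 ,  230.19841837]), 'ee_rot': array([-1.19009405e-01,  9.92892509e-01,  1.09216481e-03, -1.82282635e-04]), 'contact_force': array([-0.31897825,  0.3901832 ,  1.17220802]), 'wrist_torque': array([-0.00080915,  0.01793875,  0.02894155]), 'grasp_force': 0.0, 'gripper_width': 85.12912713094568}
top [[519.3, 0.0, 285.4], [0.0, 519.3, 210.1], [0.0, 0.0, 1.0]] [[0.029, -0.977, 0.213, 143.468], [-1.0, -0.029, 0.002, -7.487], [0.004, -0.212, -0.977, 1614.194], [0.0, 0.0, 0.0, 1.0]]
side [[397.8, 0.0, 276.6], [0.0, 397.8, 211.7], [0.0, 0.0, 1.0]] [[-0.678, -0.456, 0.576, -224.722], [-0.734, 0.401, -0.548, 647.133], [0.019, -0.795, -0.607, 825.118], [0.0, 0.0, 0.0, 1.0]]
```

View pics/top0.png

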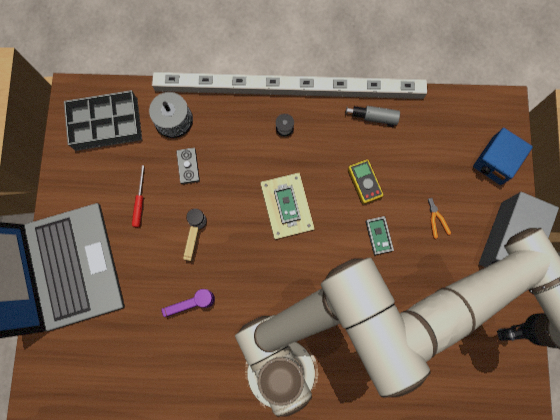

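View pics/side0.png

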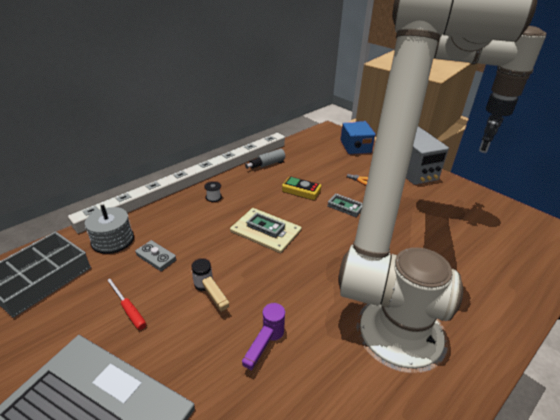

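The top view shows these objects:
- Board with base at (288,206).
- Middle tray, loose and with a green PCB, at (379,235).
- Meter, yellow, at (366,182).
- Lid, with two grilles, at (188,165).
- Mallet, wooden handle and black/steel head, at (195,217) to (190,255).
- Purple mallet look-alike at (204,298).

The side view agrees.

```bash
cat > h.py <<'E'
from bench import *
import cv2,numpy as np
def ray(name,px,z,cal=None):
    c=cal or get_calibration(name);K=np.array(c["camera_matrix"]);T=np.array(c["cam_to_world"])
    p=np.atleast_2d(np.array(px,float));d=np.c_[p,np.ones(len(p))]@np.linalg.inv(K).T@T[:3,:3].T
    o=T[:3,3];return o+d*((z-o[2])/d[:,2])[:,None]
def axes(s):
    from scipy.spatial.transform import Rotation as R
    return R.from_quat(s["ee_rot"]).as_matrix()
def go(x,y,z,yaw=None):
    "moves needed in tool axes; yaw = wanted world angle (rad) of tool y-axis (mod pi). rotate last"
    s=read_state();M=axes(s);d=M.T@(np.array([x,y,z])-s["position"])
    a=np.arctan2(M[1,1],M[0,1]);r=0 if yaw is None else -((yaw-a+np.pi/2)%np.pi-np.pi/2)
    print("clock %.2f pos %s tooly %.4f  -> d(mm) %s roll %.4f  j6 %.2f"%(s["clock"],s["position"].round(1),a,d.round(1),r,s["joints"][5]))
E
python3 - <<'E'
from h import *
for n,p,z in [("mid",(379,235),22),("base",(288,206),37),("lid",(188,165),20),("head",(195,215),76),("hend",(190,255),40),("meter",(366,182),33),("purple",(204,298),60)]:print(n,ray("top",p,z).round(0))
c=get_calibration("wrist");s=read_state();M=axes(s);T=np.array(c["cam_to_world"]);print((M.T@(T[:3,3]-s["position"])).round(1),(M.T@T[:3,:3]).round(3),c["camera_matrix"])
im=cv2.imread("pics/top0.png");a=cv2.resize(im[140:320,150:430],None,fx=2.8,fy=2.8,interpolation=cv2.INTER_CUBIC);cv2.imwrite("pics/crop.png",a)
m=ray("top",(379,235),22)[0];go(m[0],m[1],230)
E
```

```text
mid [[ 419. -298.   22.]]
base [[500. -12.  37.]]
lid [[628. 311.  20.]]
head [[455. 268.  76.]]
hend [[337. 282.  40.]]
meter [[ 585. -256.   33.]]
purple [[209. 228.  60.]]
[  74.8    0.6 -142.4] [[ 0.    -0.955 -0.296]
 [ 1.    -0.     0.001]
 [-0.001 -0.296  0.955]] [[374.40137802   0.         275.83886112]
 [  0.         374.40137802 201.40837352]
 [  0.           0.           1.        ]]
clock 0.10 pos [ 147.7 -606.8  230.3] tooly 1.8095  -> d(mm) [-336.8  236.3    0.7] roll 0.0000  j6 -0.26
```

View pics/crop.png

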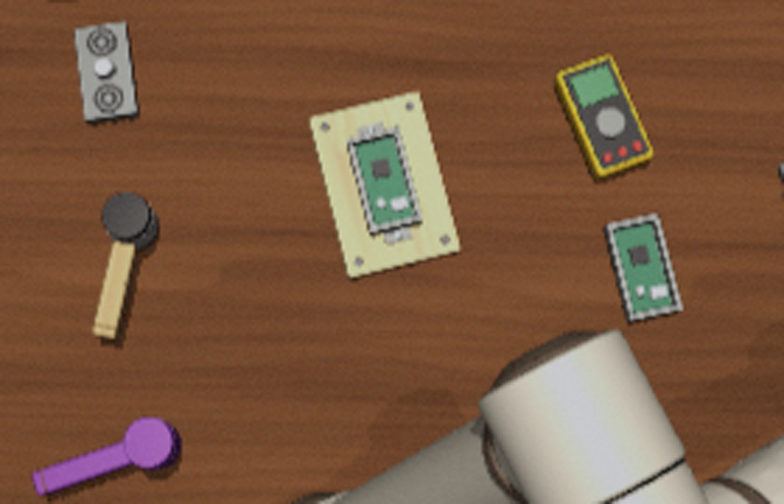

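The enlarged crop confirms three things. The loose grey tray at (645,267) is the middle, not the meter at (605,118). The grey grille slab with a pin at (106,72) is the lid. The wooden-handled mallet at (128,217) is the one to use, and the purple one at (150,443) is the decoy.

Call:
arm_command --steps '[-0.042,0.0295,0.0125,0,-0.042,0.0295,0.0125,0,-0.042,0.0295,0.0125,0,-0.042,0.0295,0.0125,0,-0.042,0.0295,0.0125,0,-0.042,0.0295,0.0125,0,-0.042,0.0295,0.0125,0,-0.042,0.0295,0.0125,0,0,0,0,0,0,0,0,0]' --grip 0.0854

```text
clock: 1.35
position: [418.3, -298.3, 131.1]
ee_rot: [-0.119, 0.993, 0.0, -0.0]
contact_force: [0.9, 0.3, 0.2]
gripper_width: 85.4
grasp_force: 0.0
```

```bash
python3 - <<'E'
from h import *
s=read_state();print(s["position"],s["ee_rot"]);c=get_calibration("wrist");im=get_image("wrist");cv2.imwrite("pics/w1.png",im[:,:,::-1]);np.savez("w1.npz",im=im,K=c["camera_matrix"],T=c["cam_to_world"])
E
```

```text
[ 418.30953429 -298.30289947  131.06446297] [-1.19406068e-01  9.92845400e-01  1.62357071e-04 -4.20424110e-04]
```

View pics/w1.png

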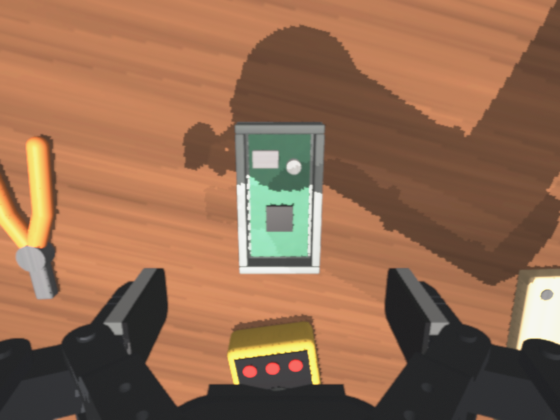

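The wrist view shows the middle tray centred, with rim corners at about (236,123), (325,123), (319,272) and (240,272). The meter is at the bottom and the cutters are at the left.

```bash
cat >> h.py <<'E'
def snap(tag):
    c=get_calibration("wrist");s=read_state();im=get_image("wrist");cv2.imwrite(f"pics/{tag}.png",im[:,:,::-1]);return im,c,s
def rect(im,c,s,z,seed,smax=70,green=True,save=None):
    "low-saturation (or green) blob nearest seed, on plane z, in tool axes about the TCP"
    h=cv2.cvtColor(im,cv2.COLOR_RGB2HSV);m=(h[...,1]<smax)
    if green:m|=(h[...,0]>45)&(h[...,0]<100)
    m=m.astype(np.uint8);m=cv2.morphologyEx(m,cv2.MORPH_CLOSE,np.ones((5,5)));m=cv2.morphologyEx(m,cv2.MORPH_OPEN,np.ones((9,9)))
    n,l,st,ce=cv2.connectedComponentsWithStats(m);k=1+np.argmin(np.hypot(*(ce[1:]-seed).T)+1e4*(st[1:,4]<1500))
    cn=max(cv2.findContours((l==k).astype(np.uint8),cv2.RETR_EXTERNAL,cv2.CHAIN_APPROX_NONE)[0],key=len)[:,0]
    # z is measured in world; result in tool xy
    P=(ray("wrist",cn,z,c)-s["position"])@axes(s)
    r=cv2.minAreaRect(P[:,:2].astype(np.float32));b=cv2.boxPoints(r)
    print("px bbox",st[k],"rect c",np.round(r[0],1),"size",np.round(r[1],1),"ang",round(r[2],2));print(b.round(1).tolist())
    M=axes(s);w=s["position"]+M@np.array([r[0][0],r[0][1],0]);print("world centre",w.round(1)[:2])
    if save:v=im[:,:,::-1].copy();cv2.drawContours(v,[cn[:,None]],-1,(0,0,255),1);cv2.imwrite(save,v)
    return P,r
E
python3 - <<'E'
from h import *
d=np.load("w1.npz");c={"camera_matrix":d["K"],"cam_to_world":d["T"]};s=read_state()
for sm in(60,80,100):rect(d["im"],c,s,22,(280,200),sm)
E
```

```text
px bbox [  235   122    90   152 12964] rect c [-3.8  3.7] size [ 60.  110.8] ang 89.93
[[-59.29999923706055, -26.200000762939453], [51.5, -26.399999618530273], [51.599998474121094, 33.599998474121094], [-59.20000076293945, 33.79999923706055]]
world centre [ 421.  -294.3]
px bbox [  235   122    90   152 13032] rect c [-3.9  3.7] size [ 60.4 110.8] ang 89.93
[[-59.29999923706055, -26.399999618530273], [51.5, -26.600000381469727], [51.599998474121094, 33.79999923706055], [-59.20000076293945, 34.0]]
world centre [ 421.  -294.3]
px bbox [  234   121    92   153 13238] rect c [-3.5  3.7] size [111.5  60.9] ang 0.0
[[-59.29999923706055, 34.099998474121094], [-59.29999923706055, -26.799999237060547], [52.20000076293945, -26.799999237060547], [52.20000076293945, 34.099998474121094]]
world centre [ 420.7 -294.4]
```

Call:
arm_command --steps '[-0.0042,0.0037,0.04,0,0,0,0.04,0,0,0,0.03,0,0,0,0.014,0,0,0,0.004,0,0,0,0,0]'

```text
clock: 2.15
position: [422.2, -294.4, 4.1]
ee_rot: [-0.119, 0.993, -0.0, 0.001]
contact_force: [0.6, -0.6, -0.7]
gripper_width: 85.5
grasp_force: 0.0
```

Call:
arm_command --steps '[0,0,0,0,0,0,0,0,0,0,0,0,0,0,0,0,0,0,0,0]' --grip 0.045

```text
clock: 2.78
position: [422.5, -294.2, 4.8]
ee_rot: [-0.119, 0.993, -0.001, 0.001]
contact_force: [-0.5, 0.4, 4.7]
gripper_width: 58.3
grasp_force: 65.2
```

```bash
python3 - <<'E'
from h import *
p=np.array([(375,137),(410,230),(632,218),(657,318),(75+52/2,25),(111,120)])/2.8+[150,140]
w=ray("top",p,37);
for i in(0,2,4):d=w[i]-w[i+1];print(np.degrees(np.arctan2(d[1],d[0])))
go(500,-12,146,np.radians(18.5+90))
E
```

```text
21.71107202912877
13.414965778657653
9.659590105271452
clock 2.77 pos [ 422.5 -294.2    4.8] tooly 1.8103  -> d(mm) [-142.4  255.5 -141.3] roll -0.0834  j6 -1.04
```

Call:
arm_command --steps '[0,0,0,0,0,0,0,0,0,0,0,0,0,0,-0.035,0,0,0,-0.053,0,0,0,-0.053,0,-0.0237,0.0426,0,0,-0.0237,0.0426,0,0,-0.0237,0.0426,0,0,-0.0237,0.0426,0,0,-0.0237,0.0426,0,0,-0.0237,0.0426,0,-0.07,0,0,0,-0.07,0,0,0,0,0,0,0,0]' --grip 0.0854

```text
clock: 4.65
position: [499.1, -12.3, 144.2]
ee_rot: [-0.187, 0.982, 0.0, -0.0]
contact_force: [0.1, 0.1, -0.0]
gripper_width: 85.4
grasp_force: 0.0
```

```bash
python3 - <<'E'
from h import *
im,c,s=snap("w2");print(s["position"])
rect(im,c,s,37,(280,200),60,save="pics/w2c.png")
E
```

```text
[499.12239505 -12.28504767 144.18120344]
px bbox [  197   114   154   204 21110] rect c [-17.7   3.8] size [148.9 114.4] ang 5.36
[[-97.19999694824219, 53.79999923706055], [-86.5, -60.099998474121094], [61.70000076293945, -46.20000076293945], [51.0, 67.69999694824219]]
world centre [514.2  -2.2]
```

View pics/w2c.png

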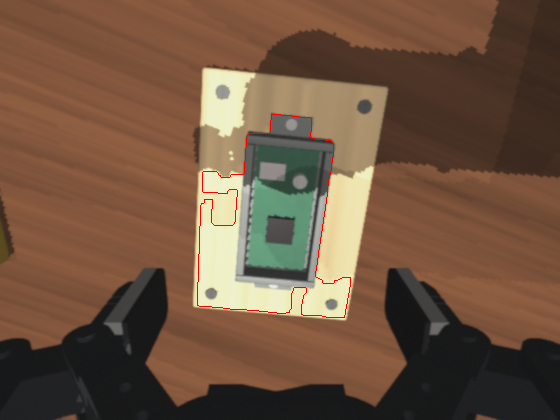

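The wrist view shows the base on the board, rotated about 5° in the image, with rim corners at about (248,134), (333,142), (314,288) and (237,277). The mask leaked onto the plywood, so I'll tighten it and fit the edges clear of the tabs.

```bash
cat >> h.py <<'E'
def fit(im,c,s,z,x0,y0,save=None,L=110,W=60,dthr=22,a0=0):
    "edges of grey/green block; x0,y0 rough centre in tool axes; robust line fits away from tabs"
    q=im.astype(int);h=cv2.cvtColor(im,cv2.COLOR_RGB2HSV)
    m=((abs(q[...,0]-q[...,2])<dthr)|((h[...,0]>50)&(h[...,0]<100)&(h[...,1]>50))).astype(np.uint8)
    m=cv2.morphologyEx(m,cv2.MORPH_CLOSE,np.ones((7,7)));m=cv2.morphologyEx(m,cv2.MORPH_OPEN,np.ones((9,9)))
    M=axes(s);K=np.array(c["camera_matrix"]);T=np.array(c["cam_to_world"])
    w=s["position"]+M@np.array([x0,y0,0]);w[2]=z;p=T[:3,:3].T@(w-T[:3,3]);px=(K@p)[:2]/p[2]
    n,l,st,ce=cv2.connectedComponentsWithStats(m);k=l[int(px[1]),int(px[0])]
    cn=max(cv2.findContours((l==k).astype(np.uint8),cv2.RETR_EXTERNAL,cv2.CHAIN_APPROX_NONE)[0],key=len)[:,0]
    P=((ray("wrist",cn+0.0,z,c)-s["position"])@M)[:,:2]
    ca=np.array([x0,y0],float);a=a0
    for it in range(6):
        R=np.array([[np.cos(a),-np.sin(a)],[np.sin(a),np.cos(a)]]);D=(P-ca)@R
        o=[];sl=[]
        for sg in(1,-1):
            t=D[(abs(D[:,1]*sg-W/2)<6-it/2)&(abs(D[:,0])<L/2-8)];f=cv2.fitLine(t.astype(np.float32),cv2.DIST_HUBER,0,.01,.01).ravel();sl.append(f[1]/f[0]);o.append(f[3]-f[2]*f[1]/f[0])
        e=[np.median(D[(abs(D[:,0]*sg-L/2)<6-it/2)&(abs(D[:,1])>18)&(abs(D[:,1])<W/2-3),0]) for sg in(1,-1)]
        ca=ca+R@np.array([np.mean(e),np.mean(o)]);a+=np.arctan(np.mean(sl))
    print("centre",ca.round(2),"angle deg",round(np.degrees(a),2),"L,W",round(e[0]-e[1],2),round(o[0]-o[1],2),"slopes",np.round(sl,3),"far-edge centre x",round(ca[0]+(e[1]+L/2)-np.mean(e)*1,2))
    w=s["position"]+M@np.array([*ca,0]);print("world",w.round(2)[:2])
    if save:v=im[:,:,::-1].copy();cv2.drawContours(v,[cn[:,None]],-1,(0,0,255),1);cv2.imwrite(save,v)
E
python3 - <<'E'
from h import *
c=get_calibration("wrist");s=read_state()
im=cv2.imread("pics/w2.png")[:,:,::-1].copy()
for t in(15,22,30):fit(im,c,s,37,-7,7,"pics/w2d.png",dthr=t,a0=-.08)
d=np.load("w1.npz");
s1=dict(s);s1["position"]=np.array([ 418.30953429,-298.30289947,131.06446297]);s1["ee_rot"]=[-1.19406068e-01,9.92845400e-01,1.62357071e-04,-4.20424110e-04]
fit(d["im"],{"camera_matrix":d["K"],"cam_to_world":d["T"]},s1,22,-4,4)
E
```

```text
centre [-12.1    5.11] angle deg 5.83 L,W 109.87 57.55 slopes [ 0.002 -0.002] far-edge centre x -12.03
world [508.51  -3.24]
centre [-12.14   5.1 ] angle deg 5.83 L,W 110.14 58.0 slopes [ 0.002 -0.002] far-edge centre x -12.22
world [508.56  -3.23]
centre [-12.08   5.11] angle deg 5.84 L,W 110.74 58.37 slopes [ 0.001 -0.001] far-edge centre x -12.45
world [508.5   -3.24]
centre [-3.18  3.21] angle deg -0.02 L,W 109.97 58.62 slopes [ 0.005 -0.005] far-edge centre x -3.16
world [ 420.64 -294.43]
```

```bash
python3 - <<'E'
from h import *
go(422.5,-294.2,131,1.8103)
E
```

```text
clock 4.70 pos [499.1 -12.4 144.2] tooly 1.9478  -> d(mm) [ 175.  -233.8   13.3] roll 0.1375  j6 -1.49
```

Call:
arm_command --steps '[0.035,-0.0468,0,0,0.035,-0.0468,0.0033,0,0.035,-0.0468,0.0033,0,0.035,-0.0468,0.0033,0,0.035,-0.0464,0.0034,0.0687,0,0,0,0.0688,0,0,0,0,0,0,0,0]'

```text
clock: 5.7
position: [423.2, -293.5, 131.1]
ee_rot: [-0.121, 0.993, -0.0, 0.0]
contact_force: [-0.3, 0.5, 0.2]
gripper_width: 85.4
grasp_force: 0.0
```

```bash
python3 - <<'E'
from h import *
im,c,s=snap("w3");print(s["position"])
for t in(15,22,30):fit(im,c,s,22,0,0,"pics/w3d.png",dthr=t)
rect(im,c,s,22,(280,200),60)
go(422.5,-294.2,2,1.8103)
E
```

```text
[ 423.15724781 -293.51182479  131.11430237]
centre [2.28 0.56] angle deg 0.14 L,W 109.35 58.21 slopes [ 0.005 -0.005] far-edge centre x 2.6
world [ 420.82 -293.52]
centre [2.3  0.51] angle deg 0.14 L,W 109.4 58.58 slopes [ 0.006 -0.006] far-edge centre x 2.6
world [ 420.8  -293.57]
centre [2.58 0.54] angle deg 0.15 L,W 109.96 58.97 slopes [ 0.004 -0.004] far-edge centre x 2.6
world [ 420.52 -293.61]
px bbox [  231   114    90   153 13135] rect c [1.9 0.6] size [110.3  60. ] ang 0.08
[[-53.29999923706055, 30.5], [-53.20000076293945, -29.5], [57.099998474121094, -29.399999618530273], [57.0, 30.600000381469727]]
world centre [ 421.2 -293.4]
clock 5.75 pos [ 423.3 -293.3  131.1] tooly 1.8134  -> d(mm) [  1.   -0.7 129.1] roll 0.0031  j6 -1.04
```

Call:
arm_command --steps '[0.0022,-0.0007,0.04,0.003,0,0,0.04,0,0,0,0.03,0,0,0,0.014,0,0,0,0.003,0,0,0,0,0]'

```text
clock: 6.5
position: [422.1, -294.9, 4.8]
ee_rot: [-0.119, 0.993, -0.0, 0.001]
contact_force: [-0.1, 0.1, 0.4]
gripper_width: 85.3
grasp_force: 0.0
```

Call:
arm_command --steps '[0,0,0,0,0,0,0,0,0,0,0,0,0,0,0,0,0,0,0,0]' --grip 0.045

```text
clock: 7.12
position: [422.1, -295.2, 5.4]
ee_rot: [-0.119, 0.993, -0.001, 0.001]
contact_force: [-0.6, 1.8, 5.4]
gripper_width: 58.1
grasp_force: 65.3
```

```bash
python3 - <<'E'
from h import *
s=read_state();print(s["contact_force"].round(1),axes(s)[:,2].round(4))
a=1.9478;y=np.array([np.cos(a),np.sin(a)]);x=np.array([y[1]*-1,y[0]]);
# tool z down: x = y cross z
x=np.cross([*y,0],[0,0,-1])[:2];t=np.array([499.12,-12.29])-12.1*x+3.9*y;print("target",t)
go(*t,s["position"][2]+60,a-np.radians(5.83))
E
```

```text
[-0.6  1.8  5.4] [ 0.0024 -0.001  -1.    ]
target [508.93450827  -4.2094414 ]
clock 7.12 pos [ 422.1 -295.2    5.4] tooly 1.8096  -> d(mm) [-153.3  262.1  -60.1] roll -0.0364  j6 -1.04
```

Call:
arm_command --steps '[0,0,-0.015,0,0,0,-0.03,0,0,0,-0.015,0,-0.012,0.02,0,0,-0.025,0.042,0,0,-0.026,0.045,0,0,-0.026,0.045,0,0,-0.026,0.045,0,0,-0.025,0.042,0,0,-0.0141,0.0231,0,-0.0364,0,0,0,0,0,0,0,0]'

```text
clock: 8.62
position: [508.4, -4.2, 63.9]
ee_rot: [-0.137, 0.991, 0.0, -0.001]
contact_force: [0.2, 0.2, -2.2]
gripper_width: 58.2
grasp_force: 65.1
```

```bash
python3 - <<'E'
from h import *
go(509.7,-4,42.4,1.9478-np.radians(5.83))
E
```

```text
clock 8.62 pos [508.4  -4.2  63.9] tooly 1.8448  -> d(mm) [-1.4 -0.2 21.5] roll -0.0013  j6 -1.61
```

Call:
arm_command --steps '[-0.0014,-0.0002,0.006,-0.0013,0,0,0.006,0,0,0,0.004,0,0,0,0.002,0,0,0,0.001,0,0,0,0.0005,0,0,0,0,0,0,0,0,0]'

```text
clock: 9.62
position: [510.6, -3.5, 44.7]
ee_rot: [-0.138, 0.99, 0.0, 0.0]
contact_force: [0.4, -0.1, -1.6]
gripper_width: 58.7
grasp_force: 65.1
```

```bash
python3 - <<'E'
from h import *
for _ in range(4):go(509.7,-4,42.4,1.9478-np.radians(5.83))
E
```

```text
clock 9.62 pos [510.6  -3.5  44.7] tooly 1.8469  -> d(mm) [ 1.  -0.2  2.3] roll 0.0009  j6 -1.61
clock 9.62 pos [510.6  -3.5  44.7] tooly 1.8469  -> d(mm) [ 1.  -0.2  2.3] roll 0.0009  j6 -1.61
clock 9.62 pos [510.6  -3.5  44.7] tooly 1.8469  -> d(mm) [ 1.  -0.2  2.3] roll 0.0009  j6 -1.61
clock 9.62 pos [510.6  -3.5  44.7] tooly 1.8469  -> d(mm) [ 1.  -0.2  2.3] roll 0.0009  j6 -1.61
```

Call:
arm_command --steps '[0,0,0.001,0,0,0,0,0]'

```text
clock: 9.88
position: [510.4, -3.6, 43.4]
ee_rot: [-0.138, 0.99, 0.0, -0.0]
contact_force: [-0.1, -0.4, -2.1]
gripper_width: 58.2
grasp_force: 65.1
```

```bash
python3 - <<'E'
from h import *
go(509.7,-4,42.4,1.9478-np.radians(5.83));print(read_state()["contact_force"])
E
```

```text
clock 9.88 pos [510.4  -3.6  43.4] tooly 1.8467  -> d(mm) [ 0.8 -0.2  1. ] roll 0.0007  j6 -1.61
[-0.11901156 -0.3575359  -2.09085331]
```

Call:
arm_command --steps '[0.0007,-0.0002,0.0005,0,0,0,0.0004,0,0,0,0.0004,0,0,0,0.0004,0,0,0,0,0,0,0,0,0]'

```text
clock: 10.62
position: [509.8, -4.0, 42.5]
ee_rot: [-0.138, 0.99, -0.0, 0.0]
contact_force: [-3.3, 0.5, 5.3]
gripper_width: 58.5
grasp_force: 65.8
```

Call:
arm_command --steps '[0,0,0,0,0,0,0,0,0,0,0,0,0,0,-0.02,0,0,0,-0.05,0,0,0,-0.055,0,0,0,0,0,0,0,0,0]' --grip 0.0854

```text
clock: 11.62
position: [509.4, -4.0, 166.4]
ee_rot: [-0.137, 0.991, 0.0, -0.0]
contact_force: [-0.4, -0.0, 0.1]
gripper_width: 85.4
grasp_force: 0.0
```

```bash
python3 - <<'E'
from h import *
im,c,s=snap("w4");print(s["position"])
fit(im,c,s,59,0,0,"pics/w4d.png")
sd=get_image("side")[:,:,::-1];v=cv2.resize(sd[190:270,215:315],(400,320),interpolation=cv2.INTER_CUBIC)
cv2.imwrite("pics/v4.png",np.hstack([cv2.resize(im[60:360,150:410,::-1],(390,450)),cv2.copyMakeBorder(v,0,130,0,0,0)]))
E
```

```text
[509.36517255  -3.99606486 166.44849762]
centre [1.17 0.63] angle deg 0.01 L,W 110.48 57.93 slopes [ 0.004 -0.004] far-edge centre x 0.93
world [508.07  -3.7 ]
```

View pics/v4.png

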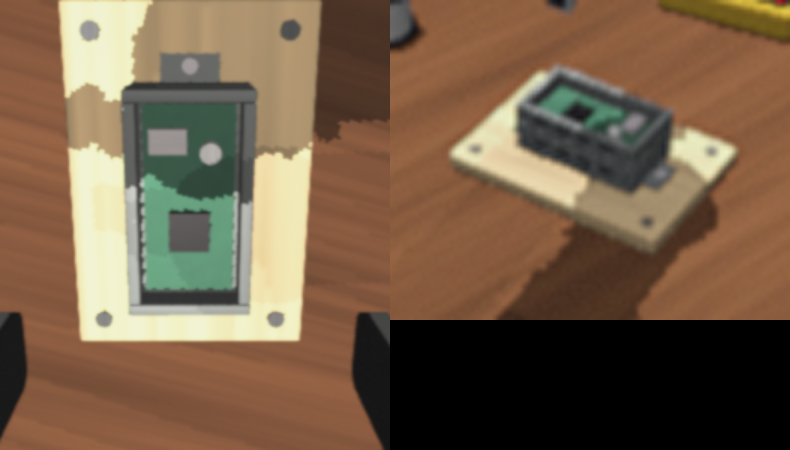

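The middle sits flush on the base: the wrist crop shows an even rim, and the side crop shows faces aligned. The measured offset from the base is about 0.5 mm. Next, the lid.

```bash
python3 - <<'E'
from h import *
w=ray("top",(188,165),20)[0];print(w);go(w[0],w[1],129,np.radians(99.7))
E
```

```text
[628.42501266 311.19908768  20.        ]
clock 11.72 pos [508.9  -4.2 165.4] tooly 1.8465  -> d(mm) [-200.9  270.9   35.9] roll 0.1065  j6 -1.61
```

Call:
arm_command --steps '[-0.0287,0.0387,0,0,-0.0287,0.0387,0,0,-0.0287,0.0387,0.005,0,-0.0287,0.0387,0.008,0,-0.0287,0.0387,0.008,0,-0.0287,0.0387,0.008,0,-0.0287,0.0387,0.007,0.0535,0,0,0,0.053,0,0,0,0,0,0,0,0]'

```text
clock: 12.98
position: [629.1, 310.7, 129.9]
ee_rot: [-0.085, 0.996, -0.001, -0.001]
contact_force: [0.3, -0.6, 0.1]
gripper_width: 85.3
grasp_force: 0.0
```

```bash
python3 - <<'E'
from h import *
im,c,s=snap("w5");print(s["position"])
try:
  for t in (15,22,30):fit(im,c,s,20,0,0,"pics/w5d.png",dthr=t)
except Exception as e:print(e)
rect(im,c,s,20,(280,200),60,save="pics/w5c.png")
E
```

```text
[629.05081455 310.7013845  129.85324565]
OpenCV(4.12.0) /io/opencv/modules/imgproc/src/linefit.cpp:50: error: (-215:Assertion failed) count > 0 in function 'fitLine2D_wods'

px bbox [  243   122    89   151 12680] rect c [-3.4  9.1] size [ 59.5 110.5] ang 89.0
[[-59.099998474121094, -19.700000762939453], [51.29999923706055, -21.600000381469727], [52.29999923706055, 37.900001525878906], [-58.099998474121094, 39.900001525878906]]
world centre [630.9 320.3]
```

View pics/w5c.png

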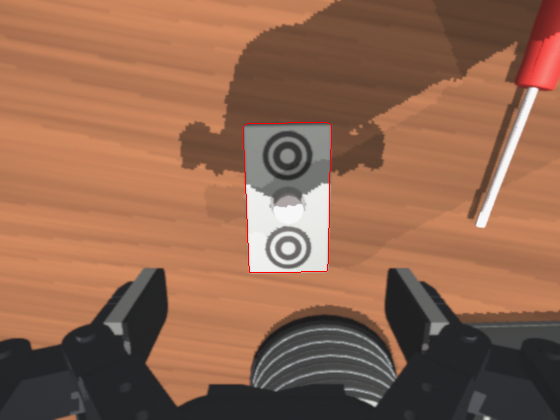

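The lid is centred at pixel (288,198), pin at (288,206), rect size 59.5x110.5 at -1°. A ringed cylinder stands beyond it at the bottom, with its edge at row 315. I'll check clearance to it.

```bash
python3 - <<'E'
from h import *
c=get_calibration("wrist");s=read_state();im=cv2.imread("pics/w5.png")[:,:,::-1].copy()
for t in (15,22,30):fit(im,c,s,20,-3.5,9,"pics/w5d.png",dthr=t,a0=-.017)
for z in(0,40,80):print(z,((ray("wrist",(325,315),z)-s["position"])@axes(s)).round(0))
E
```

```text
centre [-3.02  9.12] angle deg -1.03 L,W 108.98 57.93 slopes [ 0.004 -0.004] far-edge centre x -2.52
world [630.64 320.19]
centre [-3.43  9.08] angle deg -0.98 L,W 109.81 58.35 slopes [ 0.005 -0.005] far-edge centre x -3.34
world [631.05 320.22]
centre [-3.4   9.11] angle deg -0.92 L,W 109.86 58.76 slopes [ 0.005 -0.005] far-edge centre x -3.34
world [631.02 320.24]
0 [[-110.   42.  130.]]
40 [[-82.  36.  90.]]
80 [[-55.  30.  50.]]
```

Call:
arm_command --steps '[-0.0033,0.0079,0.03,-0.0175,0,0,0.04,0,0,0,0.035,0,0,0,0.016,0,0,0,0.004,0,0,0,0,0]'

```text
clock: 13.78
position: [632.1, 320.1, 7.1]
ee_rot: [-0.093, 0.996, 0.0, 0.001]
contact_force: [-0.8, -1.1, -0.2]
gripper_width: 85.7
grasp_force: 0.0
```

Call:
arm_command --steps '[0,0,0,0,0,0,0,0,0,0,0,0,0,0,0,0,0,0,0,0]' --grip 0.045

```text
clock: 14.4
position: [632.3, 320.6, 7.9]
ee_rot: [-0.094, 0.996, 0.001, 0.002]
contact_force: [-0.4, 0.9, 5.9]
gripper_width: 57.8
grasp_force: 65.6
```

```bash
python3 - <<'E'
from h import *
s=read_state();M=axes(s);print("tcp-lid in tool axes",((s["position"]-[631.0,320.2,0])@M).round(2),s["contact_force"])
go(509,-4,s["position"][2]+95,1.9478-np.radians(5.83))
E
```

```text
tcp-lid in tool axes [-1.38  0.12 -7.91] [-0.35393053  0.92238726  5.85406342]
clock 14.40 pos [632.3 320.6   7.9] tooly 1.7584  -> d(mm) [ 181.4 -295.8  -95.9] roll -0.0876  j6 -2.08
```

Call:
arm_command --steps '[0,0,-0.02,0,0,0,-0.045,0,0,0,-0.03,0,0.0109,-0.0177,0,0,0.0254,-0.0414,0,0,0.029,-0.0473,0,0,0.029,-0.0473,0,0,0.029,-0.0473,0,0,0.029,-0.0473,0,0,0.0181,-0.0296,0,0,0.0107,-0.0179,0,-0.04,0,0,0,-0.0476,0,0,0,0,0,0,0,0]'

```text
clock: 16.15
position: [508.4, -4.4, 101.2]
ee_rot: [-0.137, 0.991, 0.0, 0.0]
contact_force: [-0.6, 0.6, -1.6]
gripper_width: 57.5
grasp_force: 64.8
```

```bash
python3 - <<'E'
from h import *
go(509.3,-4.04,66.9,1.9478-np.radians(5.83));print(read_state()["contact_force"])
E
```

```text
clock 16.15 pos [508.4  -4.4 101.2] tooly 1.8449  -> d(mm) [-0.9  0.1 34.3] roll -0.0011  j6 -1.61
[-0.5815431   0.64456404 -1.60763454]
```

Call:
arm_command --steps '[0,0,0.012,-0.001,0,0,0.012,0,0,0,0.005,0,0,0,0.002,0,0,0,0,0,0,0,0,0]'

```text
clock: 16.9
position: [508.6, -4.5, 70.1]
ee_rot: [-0.137, 0.991, 0.0, 0.0]
contact_force: [-0.1, 0.0, -2.0]
gripper_width: 58.0
grasp_force: 64.8
```

```bash
python3 - <<'E'
from h import *
go(509.3,-4.04,66.9,1.9478-np.radians(5.83));print(read_state()["contact_force"])
E
```

```text
clock 16.90 pos [508.6  -4.5  70.1] tooly 1.8465  -> d(mm) [-0.8  0.2  3.2] roll 0.0005  j6 -1.61
[-8.06082556e-02  5.12506678e-04 -1.95154793e+00]
```

Call:
arm_command --steps '[-0.0007,0.0002,0.001,0,0,0,0.0008,0,0,0,0.0005,0,0,0,0.0004,0,0,0,0.0004,0,0,0,0,0]'

```text
clock: 17.65
position: [508.9, -4.2, 66.9]
ee_rot: [-0.137, 0.991, -0.0, -0.0]
contact_force: [-1.1, -0.1, 0.1]
gripper_width: 57.7
grasp_force: 65.0
```

Call:
arm_command --steps '[-0.0004,0,0.0004,0,0,0,0,0]'

```text
clock: 17.9
position: [509.0, -4.2, 66.8]
ee_rot: [-0.137, 0.991, -0.0, -0.0]
contact_force: [-2.8, 0.4, 5.9]
gripper_width: 57.9
grasp_force: 65.5
```

Call:
arm_command --steps '[0,0,0,0,0,0,0,0,0,0,0,0,0,0,-0.02,0,0,0,-0.05,0,0,0,-0.055,0,0,0,0,0,0,0,0,0]' --grip 0.0854

```text
clock: 18.9
position: [508.8, -4.0, 190.9]
ee_rot: [-0.137, 0.991, 0.0, -0.0]
contact_force: [-0.1, 0.1, 0.2]
gripper_width: 85.3
grasp_force: 0.0
```

```bash
python3 - <<'E'
from h import *
im,c,s=snap("w6");print(s["position"])
fit(im,c,s,79,0,0,"pics/w6d.png")
sd=get_image("side")[:,:,::-1];v=cv2.resize(sd[190:270,215:315],(400,320),interpolation=cv2.INTER_CUBIC)
cv2.imwrite("pics/v6.png",np.hstack([cv2.resize(im[60:360,150:410,::-1],(390,450)),cv2.copyMakeBorder(v,0,130,0,0,0)]))
E
```

```text
[508.83592895  -4.04457842 190.91465052]
centre [1.65 0.61] angle deg 0.08 L,W 110.16 57.56 slopes [ 0.003 -0.003] far-edge centre x 1.57
world [507.08  -3.9 ]
```

View pics/v6.png

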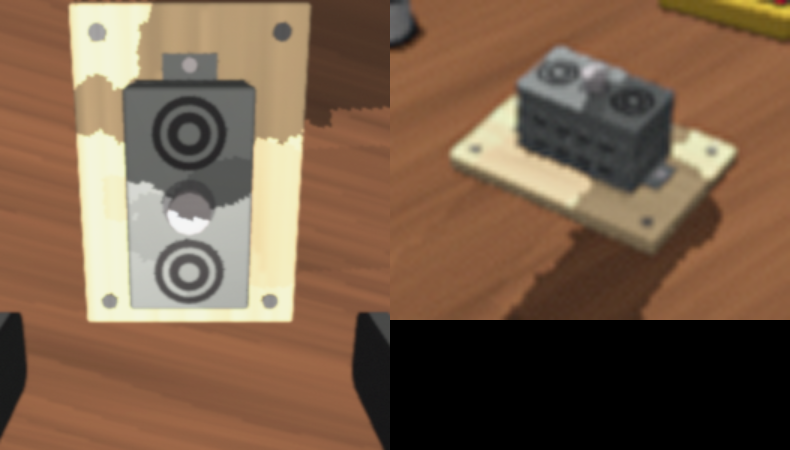

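The lid is on with its pin up, and the side crop shows the faces flush. The x readings differ by about 1 mm, so I'll check the end edges on pixel profiles.

```bash
python3 - <<'E'
from h import *
for t,c0 in(("w4",255),("w6",255)):
    im=cv2.imread(f"pics/{t}.png")
    for col in (c0-7+0,c0+45):
        print(t,col,"near",[(r,*[int(v) for v in im[r,col]]) for r in range(108,126)])
        g=im[250:275,col].astype(int);print("far",[(250+i,int(p[2]),int(p[0])) for i,p in enumerate(g)])
E
```

```text
w4 248 near [(108, 105, 139, 165), (109, 105, 139, 165), (110, 105, 139, 165), (111, 106, 140, 165), (112, 105, 139, 164), (113, 101, 133, 156), (114, 85, 109, 126), (115, 60, 70, 77), (116, 49, 50, 49), (117, 48, 49, 48), (118, 51, 52, 51), (119, 65, 67, 65), (120, 88, 91, 90), (121, 102, 105, 103), (122, 102, 106, 104), (123, 101, 104, 102), (124, 99, 101, 99), (125, 97, 99, 98)]
far [(250, 117, 137), (251, 111, 132), (252, 102, 120), (253, 89, 94), (254, 71, 71), (255, 54, 54), (256, 49, 49), (257, 49, 49), (258, 49, 50), (259, 49, 49), (260, 50, 50), (261, 52, 52), (262, 73, 72), (263, 123, 121), (264, 176, 171), (265, 194, 189), (266, 191, 187), (267, 184, 180), (268, 178, 173), (269, 183, 168), (270, 216, 174), (271, 238, 194), (272, 242, 200), (273, 242, 200), (274, 242, 201)]
w4 300 near [(108, 110, 146, 173), (109, 110, 146, 172), (110, 110, 146, 172), (111, 110, 145, 172), (112, 110, 145, 172), (113, 105, 138, 163), (114, 90, 115, 134), (115, 63, 73, 81), (116, 53, 55, 54), (117, 57, 58, 57), (118, 55, 57, 56), (119, 67, 69, 68), (120, 89, 92, 91), (121, 101, 104, 103), (12
[... 1426 characters left out ...]
64), (113, 78, 97, 109), (114, 57, 61, 63), (115, 51, 53, 53), (116, 53, 55, 53), (117, 60, 62, 60), (118, 77, 80, 78), (119, 90, 93, 91), (120, 100, 103, 102), (121, 105, 108, 107), (122, 106, 109, 108), (123, 105, 109, 108), (124, 105, 109, 108), (125, 105, 109, 107)]
far [(250, 179, 175), (251, 179, 175), (252, 179, 175), (253, 179, 174), (254, 179, 175), (255, 178, 174), (256, 177, 174), (257, 178, 174), (258, 177, 174), (259, 177, 174), (260, 177, 173), (261, 176, 172), (262, 177, 173), (263, 176, 172), (264, 174, 168), (265, 190, 164), (266, 231, 178), (267, 243, 192), (268, 244, 196), (269, 244, 197), (270, 244, 196), (271, 244, 196), (272, 244, 194), (273, 239, 178), (274, 207, 126)]
```

```bash
python3 - <<'E'
from h import *
c=get_calibration("wrist");s=read_state();print(s["position"])
T=np.array(c["cam_to_world"])
for z0,rows,zt in((166.45,(114.2,119.5,269.4),59),(190.9,(112.7,118.2,265.3),79)):
    c2=dict(c);T2=T.copy();T2[2,3]+=z0-s["position"][2];c2["cam_to_world"]=T2
    f=lambda r,z:[round(float(((ray("wrist",(col,r),z,c2)[0]-s["position"])@axes(s))[0]),2) for col in(248,300)]
    b=f(rows[0],15);n=f(rows[1],zt);fa=f(rows[2],zt);print("base near",b,"top near",n,"far",fa,"L",np.subtract(n,fa),"top ctr-base ctr",(np.array(n)+fa)/2-(np.array(b)-55))
E
```

```text
[508.41764354  -4.27483033 189.85752323]
base near [53.73, 53.73] top near [53.48, 53.49] far [-55.16, -55.18] L [108.64 108.67] top ctr-base ctr [0.43  0.425]
base near [53.27, 53.28] top near [54.03, 54.03] far [-54.0, -54.01] L [108.03 108.04] top ctr-base ctr [1.745 1.73 ]
```

The base, middle and lid agree to about 1 mm, so the pile is flush. Now the mallet.

```bash
python3 - <<'E'
from h import *
print(ray("top",np.array([(128,217),(105,330)])/2.8+[150,140],76).round(0)[0],ray("top",np.array([(105,330)])/2.8+[150,140],49).round(0))
go(400,275,160,np.radians(82))
E
```

```text
[447. 265.  76.] [[327. 287.  49.]]
clock 19.00 pos [508.4  -4.3 189.9] tooly 1.8461  -> d(mm) [ 28.3 298.2  30. ] roll 0.4150  j6 -1.61
```

Call:
arm_command --steps '[0.0047,0.0497,0,0,0.0047,0.0497,0,0,0.0047,0.0497,0,0,0.0047,0.0497,0.01,0,0.0047,0.0497,0.01,0,0.0047,0.0497,0.01,0.1,0,0,0,0.16,0,0,0,0.155,0,0,0,0,0,0,0,0]'

```text
clock: 20.25
position: [400.9, 274.8, 160.6]
ee_rot: [0.069, 0.998, -0.001, -0.0]
contact_force: [-1.2, 0.0, 0.5]
gripper_width: 85.4
grasp_force: 0.0
```

```bash
python3 - <<'E'
from h import *
im,c,s=snap("w7");print(s["position"],s["joints"][5])
h=cv2.cvtColor(im,cv2.COLOR_RGB2HSV)
print([ (y,x,h[y,x].tolist()) for y,x in ((250,280),(220,280),(150,280))])
E
```

```text
[400.88964639 274.82054315 160.59288198] -2.6441616680463587
[(250, 280, [6, 11, 115]), (220, 280, [29, 44, 247]), (150, 280, [17, 104, 209])]
```

View pics/w7.png

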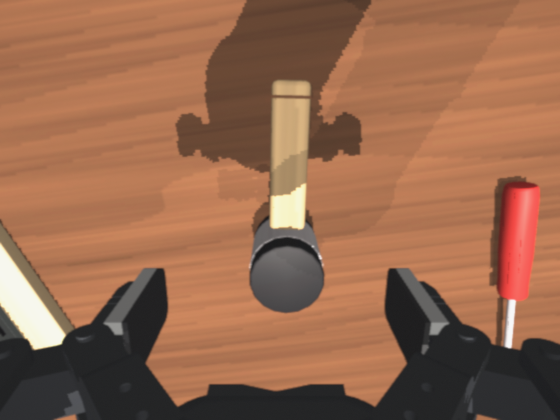

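The wrist view shows the handle running from (291,82) to (287,228) and the head-top centre at (286,273). The laptop edge is at lower left and the screwdriver is at right.

```bash
python3 - <<'E'
from h import *
s=read_state()
for p,z in(((291,82),49),((287,225),49),((286,273),76)):print(((ray("wrist",p,z)[0]-s["position"])@axes(s)).round(1),ray("wrist",p,z)[0].round(1))
E
```

```text
[ 77.4  10.8 111.8] [325.8 296.1  49. ]
[-21.3   9.2 111.8] [423.3 280.9  49. ]
[-45.7   7.9  84.8] [447.3 276.3  76. ]
```

Call:
arm_command --steps '[0.004,0.0083,0.03,0.016,0,0,0.045,0,0,0,0.04,0,0,0,0.02,0,0,0,0.008,0,0,0,0,0]' --grip 0.0854

```text
clock: 21.05
position: [398.4, 284.0, 18.3]
ee_rot: [0.077, 0.997, -0.0, -0.0]
contact_force: [0.7, -0.0, 0.0]
gripper_width: 85.4
grasp_force: 0.0
```

Call:
arm_command --steps '[0,0,0,0,0,0,0,0,0,0,0,0,0,0,0,0,0,0,0,0,0,0,0,0,0,0,0,0]' --grip 0.01

```text
clock: 21.92
position: [398.4, 284.0, 18.9]
ee_rot: [0.077, 0.997, 0.0, 0.0]
contact_force: [-1.2, -1.4, 5.8]
gripper_width: 25.0
grasp_force: 61.9
```

```bash
python3 - <<'E'
from h import *
s=read_state();M=axes(s);print("head rel tcp (est)",((np.array([448.5,276.8,0])-s["position"])@M).round(1),s["wrist_torque"])
u=-M[:2,0];print("dir to head",u)
t=np.array([508,-4])-u*50;print(t);go(t[0],t[1],s["position"][2]+115)
E
```

```text
head rel tcp (est) [-50.6   0.6  18.9] [-0.31697944  0.24226561 -0.03648381]
dir to head [ 0.9879985  -0.15446305]
[458.60007477   3.72315271]
clock 21.93 pos [398.4 284.   18.9] tooly 1.4157  -> d(mm) [-102.9 -267.6 -115. ] roll 0.0000  j6 -2.68
```

Call:
arm_command --steps '[0,0,-0.02,0,0,0,-0.04,0,0,0,-0.04,0,0,0,-0.015,0,-0.0062,-0.016,0,0,-0.0144,-0.0375,0,0,-0.0175,-0.0455,0,0,-0.0175,-0.0455,0,0,-0.0175,-0.0455,0,0,-0.0154,-0.04,0,0,-0.0095,-0.025,0,0,-0.005,-0.0125,0,0,0,0,0,0,0,0,0,0]'

```text
clock: 23.68
position: [458.1, 4.0, 132.8]
ee_rot: [0.077, 0.997, -0.0, -0.001]
contact_force: [0.3, 0.6, -3.6]
gripper_width: 24.9
grasp_force: 60.8
```

```bash
python3 - <<'E'
from h import *
im,c,s=snap("w8");sd=get_image("side")[:,:,::-1]
v=cv2.resize(sd[150:270,200:340],(490,420),interpolation=cv2.INTER_CUBIC);cv2.imwrite("pics/v8.png",np.hstack([cv2.resize(im[:,130:430,::-1],(300,420)),v]))
print(s["position"],s["contact_force"]);go(458.6,3.7,18.9+93)
E
```

```text
[458.10305286   4.00910374 132.79341918] [ 0.27486323  0.62051069 -3.61163146]
clock 23.77 pos [458.3   4.4 133.1] tooly 1.4165  -> d(mm) [-0.4 -0.6 21.2] roll 0.0000  j6 -2.09
```

View pics/v8.png

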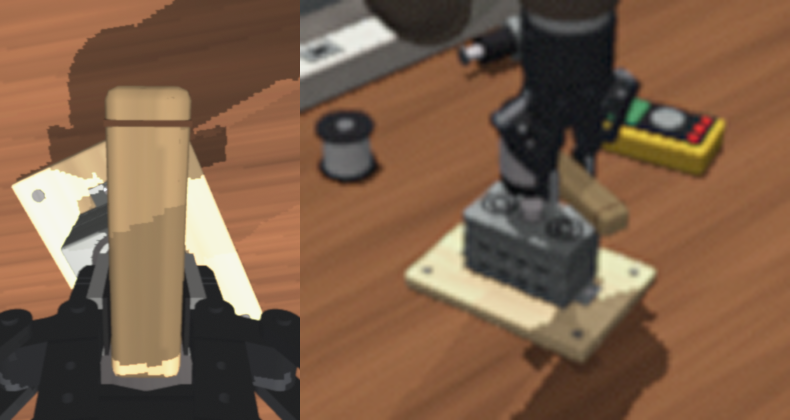

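The mallet head hangs above the lid's pin, with the pile and bystanders undisturbed. Next I'll descend to contact and push gently.

Call:
arm_command --steps '[0,0,0.006,0,0,0,0.006,0,0,0,0.004,0,0,0,0.002,0,0,0,0.002,0,0,0,0.002,0,0,0,0.002,0,0,0,0,0]'

```text
clock: 24.78
position: [458.7, 3.8, 109.7]
ee_rot: [0.078, 0.997, 0.0, 0.0]
contact_force: [-2.8, -0.2, 1.8]
gripper_width: 25.4
grasp_force: 61.5
```

Call:
arm_command --steps '[0,0,0.0015,0,0,0,0.0015,0,0,0,0.0015,0,0,0,0.0015,0,0,0,0,0]'

```text
clock: 25.4
position: [458.7, 3.8, 103.2]
ee_rot: [0.078, 0.997, -0.0, 0.0]
contact_force: [-1.5, -0.1, 1.2]
gripper_width: 25.2
grasp_force: 61.5
```

Call:
arm_command --steps '[0,0,0.0015,0,0,0,0.001,0,0,0,0.001,0,0,0,0,0]'

```text
clock: 25.9
position: [458.5, 3.8, 101.5]
ee_rot: [0.077, 0.997, -0.0, 0.0]
contact_force: [-8.2, 0.8, 15.7]
gripper_width: 24.7
grasp_force: 63.5
```

The stop has been reached: net force is about 19 N and the TCP z is 101.5, where 101.9 was expected for home. Now lift and return the mallet.

Call:
arm_command --steps '[0,0,-0.002,0,0,0,-0.006,0,0,0,-0.015,0,0,0,-0.01,0,0.005,0.0125,0,0,0.0095,0.025,0,0,0.0154,0.04,0,0,0.0175,0.0455,0,0,0.0175,0.0455,0,0,0.0175,0.0455,0,0,0.0144,0.0375,0,0,0.0062,0.016,0,0,0,0,0,0,0,0,0,0]'

```text
clock: 27.65
position: [397.8, 283.0, 132.3]
ee_rot: [0.078, 0.997, -0.001, -0.001]
contact_force: [0.1, -0.9, -3.1]
gripper_width: 25.4
grasp_force: 60.8
```

```bash
python3 - <<'E'
from h import *
im,c,s=snap("w9");print(s["contact_force"]);go(398.4,284,18.9,1.4157)
sd=get_image("side");cv2.imwrite("pics/s9.png",sd[:,:,::-1])
E
```

```text
[ 0.08712659 -0.93427605 -3.09057738]
clock 27.70 pos [398.  282.8 132.5] tooly 1.4141  -> d(mm) [ -0.3   1.3 113.6] roll -0.0016  j6 -2.68
```

Call:
arm_command --steps '[0,0.0013,0.03,0,0,0,0.04,0,0,0,0.025,0,0,0,0.01,0,0,0,0.004,0,0,0,0.001,0,0,0,0.001,0,0,0,0.001,0,0,0,0,0]'

```text
clock: 28.88
position: [398.5, 285.4, 21.1]
ee_rot: [0.078, 0.997, 0.0, 0.0]
contact_force: [0.0, 0.3, -4.5]
gripper_width: 25.0
grasp_force: 60.7
```

Call:
arm_command --steps '[0,0,0.001,0,0,0,0.0007,0,0,0,0.0005,0,0,0,0,0]'

```text
clock: 29.38
position: [398.4, 285.3, 19.0]
ee_rot: [0.078, 0.997, 0.0, 0.0]
contact_force: [-3.4, -0.9, 2.7]
gripper_width: 25.0
grasp_force: 61.7
```

Call:
arm_command --steps '[0,0,0,0,0,0,0,0,0,0,0,0,0,0,0,0,0,0,-0.03,0,0,0,-0.06,0,0,0,-0.06,0,0,0,-0.022,0,0,0,0,0]' --grip 0.0854

```text
clock: 30.5
position: [399.1, 286.1, 192.6]
ee_rot: [0.078, 0.997, 0.002, 0.001]
contact_force: [-0.4, -0.5, -0.8]
gripper_width: 85.6
grasp_force: 0.0
```

```bash
python3 - <<'E'
from h import *
go(508.8,-4,190.9,1.8461)
E
```

```text
clock 30.50 pos [399.1 286.1 192.6] tooly 1.4154  -> d(mm) [-153.3 -269.6    0.8] roll -0.4307  j6 -2.68
```

Call:
arm_command --steps '[-0.0256,-0.0449,0,0,-0.0256,-0.0449,0,0,-0.0256,-0.0449,0,0,-0.0256,-0.0449,0,0,-0.0256,-0.0449,0,0,-0.0253,-0.0451,0,-0.11,0,0,0,-0.16,0,0,0,-0.1607,0,0,0,0,0,0,0,0]'

```text
clock: 31.75
position: [507.7, -4.8, 189.6]
ee_rot: [-0.136, 0.991, -0.0, -0.001]
contact_force: [-0.4, -0.2, -0.1]
gripper_width: 85.3
grasp_force: 0.0
```

```bash
python3 - <<'E'
from h import *
im,c,s=snap("w10");print(s["position"],axes(s)[:2,1])
fit(im,c,s,79,0,0)
a=cv2.imread("pics/w6.png")[:,:,::-1]
for n,I in(("w6",a),("w10",im)):
    g=cv2.cvtColor(np.ascontiguousarray(I),cv2.COLOR_RGB2GRAY)
    print(n,"near",g[108:124,300].tolist(),"far",I[258:272,248,2].tolist())
    cr=cv2.medianBlur(g[180:225,245:310],3);ci=cv2.HoughCircles(cv2.resize(cr,None,fx=4,fy=4),cv2.HOUGH_GRADIENT,1,40,param1=60,param2=12,minRadius=45,maxRadius=80);print(None if ci is None else (ci[0,:3]/4+[245,180,0]).round(1))
    print(g[185:225:2,250:306:3])
E
```

```text
[507.68458251  -4.77314577 189.63117132] [-0.26976785  0.96292538]
centre [0.34 1.05] angle deg -0.08 L,W 110.34 57.52 slopes [ 0.002 -0.002] far-edge centre x 0.17
world [507.07  -3.85]
w6 near [159, 159, 159, 158, 143, 98, 61, 53, 54, 61, 79, 92, 102, 107, 108, 108] far [193, 193, 193, 192, 191, 190, 185, 180, 195, 211, 214, 215, 214, 214]
[[276.1 202.6  14.1]]
[[211 144 109 103  92  76  68  65  67  65  68  67  66  80  85  85  86  85
   85]
 [211 212 197 120  78  75  64  70  77  79  74  67  66  68  84  85  86  85
   85]
 [197 200 207 143  68  72  73  91 112 118  98  81  66  66  81  85  85  85
   85]
 [196 196 196 134 102  71 108 123 124 125 125 117  73  66  75  86  85  85
   85]
 [196 196 192 139 146  99 124 126 126 126 127 127 104  68  70  85  85  85
   85]
 [195 195 187 144 134 120 125 125 125 126 126 126 126  83  67  85  86 104
   92]
 [195 195 195 156 123 125 126 126 127 127 127 127 127 100  69 125 113 180
  179]
 [194 195 194 159 154 133 125 125 125 126 126 126 126 117 112 190 187 192
  192]
 [193 194 194 153 229 238 156 123 123 123 123 124 124 124 151 193 193 192
  192]
 [193
[... 1987 characters left out ...]
 246 246 246 246 245 245 183 169 194 193 193
  193]
 [195 195 196 196 172 172 244 246 246 246 245 245 230 151 173 193 193 193
  192]
 [194 195 194 195 191 151 212 245 245 245 245 240 161 172 192 193 192 193
  192]
 [195 194 194 195 194 166 145 193 232 240 216 170 150 188 193 192 192 192
  191]
 [193 194 194 194 194 193 182 164 157 154 159 156 190 192 192 192 191 191
  191]
 [193 194 194 193 194 194 193 193 188 182 190 192 193 192 192 191 192 191
  191]
 [193 193 192 193 193 194 193 192 192 193 192 192 192 191 191 191 191 191
  191]
 [193 192 192 192 193 193 191 189 172 175 182 189 191 191 191 191 190 190
  190]
 [192 192 192 192 192 189 141 116  92  96 108 126 174 190 191 190 190 190
  190]]
```

```bash
python3 - <<'E'
from h import *
a=cv2.imread("pics/top0.png").astype(int);b=get_image("top")[:,:,::-1].astype(int);cv2.imwrite("pics/topend.png",b)
def m(I):
    h=cv2.cvtColor(I[200:270,175:220].astype(np.uint8),cv2.COLOR_BGR2HSV);
    for k in((h[...,2]>150)&(h[...,0]>14)&(h[...,0]<30),h[...,2]<60):y,x=np.nonzero(k);print(len(x),x.mean().round(1),y.mean().round(1),end=" | ")
    print()
m(a);m(b)
d=(abs(a-b).max(2)>40).astype(np.uint8);n,l,st,ce=cv2.connectedComponentsWithStats(d);print([s.tolist() for s in st[1:] if s[4]>25])
E
```

```text
267 15.1 43.0 | 121 23.4 33.9 | 
641 29.9 31.3 | 142 23.2 32.1 | 
[[156, 134, 404, 286, 42665], [279, 142, 19, 19, 265], [366, 216, 28, 40, 707], [285, 394, 27, 22, 96], [271, 404, 28, 11, 105]][ WARN:0@0.743] global loadsave.cpp:1063 imwrite_ Unsupported depth image for selected encoder is fallbacked to CV_8U.
```

```bash
python3 - <<'E'
from h import *
a=cv2.imread("pics/side0.png");b=np.ascontiguousarray(get_image("side")[:,:,::-1])
for I in(a,b):
    h=cv2.cvtColor(I[255:320,185:235],cv2.COLOR_BGR2HSV)
    for k in((h[...,2]>140)&(h[...,0]>14)&(h[...,0]<30),h[...,2]<60):y,x=np.nonzero(k);print(len(x),x.mean().round(1),y.mean().round(1),x.min(),x.max(),y.min(),y.max(),end=" | ")
    print()
d=(abs(a.astype(int)-b).max(2)>50).astype(np.uint8);n,l,st,ce=cv2.connectedComponentsWithStats(d);print([s.tolist() for s in st[1:] if s[4]>25])
E
```

```text
350 30.3 36.5 17 43 22 51 | 322 17.3 17.9 7 43 4 62 | 
354 29.6 36.8 17 43 22 52 | 286 15.7 15.4 7 37 4 62 | 
[[206, 0, 151, 111, 3818], [409, 0, 13, 16, 89], [455, 0, 79, 39, 1468], [352, 4, 129, 76, 2890], [403, 20, 21, 11, 136], [483, 26, 63, 46, 1679], [439, 34, 10, 13, 86], [328, 92, 79, 208, 5355], [497, 96, 18, 4, 39], [419, 102, 6, 27, 89], [254, 125, 30, 37, 725], [414, 128, 11, 24, 198], [398, 148, 102, 164, 3806], [249, 162, 14, 23, 141], [272, 165, 6, 6, 33], [246, 202, 44, 31, 625], [262, 230, 33, 20, 327], [402, 238, 8, 11, 28], [136, 241, 40, 31, 599], [233, 240, 112, 88, 3191], [387, 254, 25, 40, 298], [203, 284, 16, 23, 26], [401, 286, 69, 57, 1162], [351, 299, 27, 12, 150], [382, 309, 10, 11, 37], [388, 310, 30, 7, 45], [370, 323, 60, 44, 1399], [430, 327, 21, 39, 422], [341, 332, 24, 14, 144], [348, 346, 81, 58, 2785]]
```

The mallet is standing where it was, the pile measures unmoved, and the pin has dropped by the expected amount. Handing in.

```bash
python3 -c "
from bench import *
print(job_done())"
```

```text
the job is handed in; nothing more can be done
None
```

The job is handed in at about 32 s: middle and lid are stacked on the base to within about 1–2 mm by wrist-camera measurement, the pin was driven with the mallet until it hit its stop, and the mallet is back upright on the bench where it started.

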